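# Transfer four sample containers to the transport rack in reverse order

### The job

Move the four sample containers from the cups on the intake tray into the white transport rack, one to a compartment and in reverse order: the one nearest the tray's post goes into the compartment farthest from the rack's post, the next one into the next compartment, and so on, so that the one farthest from the tray's post ends up nearest the rack's post. Keep the containers upright all the time and leave each standing flat on the floor of its compartment.

Things in the scene. Friction and masses are not known exactly. Their poses are not given: they have to be found in the camera images.
- tube_wide: Short wide sample vial, 62 mm tall: clear body 28 mm across on a 30 mm foot, under a plain round red cap 32 mm across, which occupies heights 46 to 62 mm above the underside (grip there). Origin at the centre of its flat underside, z up its axis; about 35 g, stands by itself. At the start it stands upright in cup_1.
- tube_slim: Tall slim sample tube, 88 mm tall: clear body 16 mm across on a 26 mm foot, under a plain round red cap 18 mm across at heights 70 to 88 mm (grip there). Origin at the centre of its flat underside, z up its axis; about 35 g, stands by itself. At the start it stands upright in cup_2.
- tube_hex: Medium sample tube with a six-sided red cap, 76 mm tall: clear body 20 mm across on a 28 mm foot, cap 26 mm across flats (30 mm across corners) at heights 58 to 76 mm (grip there). Origin at the centre of its flat underside, z up its axis; about 35 g, stands by itself. At the start it stands upright in cup_3.
- tube_dropper: Dropper bottle, 84 mm tall: clear body 28 mm across on a 30 mm foot, a round red collar 22 mm across at heights 46 to 64 mm (grip there) and on it a thin pointed red nozzle at heights 64 to 84 mm. Origin at the centre of its flat underside, z up its axis; about 35 g, stands by itself. At the start it stands upright in cup_4.
- tray: Intake tray, fixed: steel plate 64 x 222 x 6 mm, long along its y, with a row of four grey cups at y = -81, -27, +27, +81 mm (x = 0), in any order. At its +y end, y = 122 mm, stands a thin steel post with a black ball (top 57 mm above the table). Origin at the centre of its underside, on the table. On either side of the table, turned any way.
- rack: Transport rack, fixed, empty: white box 58 x 220 x 22 mm, long along its y, with four open compartments 50 x 50 mm inside at y = -81, -27, +27, +81 mm (x = 0); walls 4 mm thick, floor 4 mm above the table. At its +y end, y = 122 mm, stands a thin steel post with a black ball (top 73 mm up). Origin at the centre of its underside, on the table. On either side, turned any way.
- cup_1: Round grey cup fixed on the tray, 48 mm outside, 42 mm inside, 14 mm high, its floor 4 mm above its underside; tube_wide stands in it at the start. Origin at the centre of its underside, 6 mm above the table (on the tray plate). Which of the tray's four places it has changes from start to start.
- cup_2: Round grey cup fixed on the tray, 48 mm outside, 42 mm inside, 14 mm high, its floor 4 mm above its underside; tube_slim stands in it at the start. Origin at the centre of its underside, 6 mm above the table (on the tray plate). Which of the tray's four places it has changes from start to start.
- cup_3: Round grey cup fixed on the tray, 48 mm outside, 42 mm inside, 14 mm high, its floor 4 mm above its underside; tube_hex stands in it at the start. Origin at the centre of its underside, 6 mm above the table (on the tray plate). Which of the tray's four places it has changes from start to start.
- cup_4: Round grey cup fixed on the tray, 48 mm outside, 42 mm inside, 14 mm high, its floor 4 mm above its underside; tube_dropper stands in it at the start. Origin at the centre of its underside, 6 mm above the table (on the tray plate). Which of the tray's four places it has changes from start to start.
Not all that is in view belongs to the job. Leave any blue or turquoise look-alike of the tube_dropper alone. What is shaped like the tube_wide but purple is not meant.

How it is judged:
By the outcome, as a careful person would: the job done as asked, in the order asked, and still so for the second after the job is handed in, with the robot touching nothing.
It also fails if it takes over 122 s, if anything falls off the work surface, if the arm or the gripper's body presses on something with over 40 N, if the wrist force passes 120 N, or if a joint passes its speed limit or range.

### The arm

A 6-joint arm with a two-finger parallel gripper is mounted at the origin on the work surface. World frame = base frame: x ahead of the robot, y to its left, z up, the work surface at z = 0. Lengths are in m, angles in rad, forces in N, time in s.
With the tool pointing down it reaches from about 0.35 to 0.85 m from the base axis. Payload 8.1 kg.
Tool frame: the origin (TCP) lies at the very end of the fingers, on their centre line; the grasp point (between the pads) lies robot.grip_point_offset behind it (robot.grip_point_offset is the distance from the TCP to the grasp point, in m); z points along the fingers, y is the line along which they close (so a half turn about z gives the same grasp; the last joint's range is limited). The gripper opens to 93 mm and grips with 3 to 60 N. Pads are 15 mm wide; open, the fingers measure 128 mm over their backs; the gripper's body (75 mm by 188 mm) begins 65 mm behind the grasp point.
Start: joints at [1.03, 0.13, 1.488, -0, 1.523, -0.085], TCP at [0.264, 0.539, 0.183] pointing down, gripper open.
Joint ranges: [-2.96, 2.96], [-0.89, 2.26], [0.02, 2.5], [-1.34, 4.48], [0, 2.73], [-2.66, 2.66]. Speed limits (rad/s): [2.39, 2.39, 2.79, 3.14, 3.14, 3.14].

### API

Orientations are given as a rotation vector (axis times angle).
In Python, from plant import robot, eyes gives the robot as it stands. The module is installed in compiled form; this text tells all that it offers.
- The arm moves only by the tool apply_moves, never from a script. Its argument "steps" is one flat list of numbers, 7 for each row, row after row: the shift along the tool's x, y, z in units of 30 mm (1.0 is 30 mm), then the turn, a rotation vector about the tool's x, y, z in units of 6 degrees (1.0 is 6 degrees), then the opening in per cent of the stroke, from 0 (shut) to 100 (fully open). In form: [dx, dy, dz, ax, ay, az, fingers, dx, dy, dz, ax, ay, az, fingers, ...]. A call has 1 to 12 rows; each row shifts and turns the commanded pose from where the row before left it, along the tool's axes as they then stand; what a row does not reach is not made up. A row lasts 1/12 s, in which the tool goes at most 41.7 mm and 7.16 degrees, less where a joint would pass 70% of its speed; a pose out of reach is approached as far as the arm can. A call is refused whole if a number of a shift passes 1 or a number of a turn 1, either way. A call with a gripper value outside its range is refused whole. The fingers move at their own pace and stop on an object; "grip_force" is the grip in N (left out, the last holds). Time passes only in rows, so rows that do not move let the fingers close. It gives the time, the measured TCP pose, the force, the opening and the grip force at its end, in the units of the state.
- robot.read_state(): the state, without advancing time (a new reading comes with each control period).
- eyes.read_camera(name): name is "scene" or "top" or "wrist"; returns the picture (420x560x3 uint8, red, green, blue); there is no depth.
- eyes.calibration(name): a dict with "K" (3x3 intrinsics, pixels), "k1" (the pictures are not rectified: a ray, as slopes to the right and down, at radius r is drawn at 1 + k1 r^2 times it, then the intrinsics apply), "R" (3x3) and "t" (3): a world point X has camera coordinates R X + t. Camera axes: x right, y down, z forward; pixel columns grow to the right and rows downward; lengths in m; the calibration is good to about 2 mm. A picture is of the moment at which its call begins: read the wrist's pose just before it. calibration takes no time and is no camera call; for the wrist camera it gives the pose at the moment of the call.
- robot.close_job(): hands the job in; it is judged then, once.
Trained networks look in the newest picture that a camera, given by its name, has taken for a name from the list of things; names that differ only in an ending like _2 or _b are one class to them, and where a whole thing is asked for, a point or a joint stands for the part that bears it (a point fixed in the world has none). Each returns a list of dicts, best first, with "conf" (0 to 1); they miss things now and then, are a little off and sometimes report something else, mostly with a low value. They report only what shows in the picture. A call takes as long as a camera call. They do not tell look-alikes from the thing itself.
- eyes.search_frame(camera, thing): "rect" ([left, top, width, height] in pixels, round what is visible of it).
- eyes.place_of(camera, thing): "xy" ([column, row] in pixels: a listed point, or the origin of a listed thing).
The state is a dict: "t": time; "q": joint angles; "dq": joint speeds; "joint_torque": joint torques, N m; "tool_pos": TCP position; "orientation": TCP orientation; "force": force on the tool from outside, world axes, zero at the start; "wrist_torque": the same for the moment, N m; "opening": finger opening in m; "gripper_force": force on a finger pad.
Only numpy, scipy, OpenCV 4.12 (cv2) and the standard library are available. Lean on these libraries where they do the work, as an engineer would, in place of code of your own. Each camera call takes 0.05 s, during which the arm holds its last target. There are 200 camera calls.

## Working session

There is one attempt and no reset: what is moved stays moved. The work goes in short steps, Python scripts to look and compute and a tool call to move; the robot and the scene stay as the last step left them, time stands still between calls to the robot, and variables do not carry over. Pictures are saved under pics/ and viewed, at most 14 in all, crops included, and the job is handed in when it is done.

Besides the shell and the picture viewer there is one more tool, called after "Request:" as a command line: name --argument value ..., lists and objects as JSON in quotes. apply_moves: Moves the arm, as the interface text tells. Its arguments: {"type":"object","properties":{"steps":{"type":"array"},"grip_force":{"type":"number"}},"required":["steps"]}

```bash
mkdir -p pics; cat > h.py <<'E'
import numpy as np, cv2
from plant import robot, eyes
def snap(c,f=None):
    im=eyes.read_camera(c)
    if f: cv2.imwrite('pics/'+f,cv2.cvtColor(im,cv2.COLOR_RGB2BGR))
    return im
def ray(c,uv,cal=None):
    cal=cal or eyes.calibration(c); K=np.array(cal['K']);R=np.array(cal['R']);t=np.array(cal['t'])
    d=np.array([(uv[0]-K[0,2])/K[0,0],(uv[1]-K[1,2])/K[1,1]]); u=d.copy()
    for _ in range(30): u=d/(1+cal['k1']*(u@u))
    return -R.T@t, R.T@np.array([u[0],u[1],1])
def at(c,uv,z,cal=None):
    o,d=ray(c,uv,cal); return o+d*(z-o[2])/d[2]
def proj(c,X,cal=None):
    cal=cal or eyes.calibration(c); K=np.array(cal['K'])
    p=np.array(cal['R'])@np.array(X)+np.array(cal['t']); u=p[:2]/p[2]; u=u*(1+cal['k1']*(u@u))
    return K[:2,:2]@u+K[:2,2]
E
python3 - <<'E'
from h import *
np.set_printoptions(precision=4,suppress=True)
a=snap('scene','s0.png'); b=snap('top','t0.png')
print(robot.grip_point_offset, robot.read_state())
for c in ('top','scene'):
  for n,z in [('tray',0),('rack',0),('cup_1',.006),('tube_wide',.01),('tube_slim',.01),('tube_hex',.01),('tube_dropper',.01)]:
    for r in eyes.place_of(c,n)[:5]:
        print(c,n,round(r['conf'],2),np.round(r['xy'],1),at(c,r['xy'],z)[:2])
E
```

```text
0.0188 {'t': 0.1, 'q': array([ 1.0296,  0.1311,  1.4892, -0.    ,  1.523 , -0.0854]), 'dq': array([ 0.001 , -0.0023, -0.0021,  0.0003,  0.0001, -0.0004]), 'joint_torque': array([  0.0011, -56.1338, -49.3102,   0.077 ,   0.029 ,  -0.0001]), 'tool_pos': array([0.2638, 0.5383, 0.1821]), 'orientation': array([-0.7097, -3.0599,  0.0025]), 'force': array([ 0.1658, -0.1222, -0.2993]), 'wrist_torque': array([-0.0026,  0.0549,  0.0184]), 'gripper_force': 0.0, 'opening': 0.0927636021776729}
top tray 0.84 [349.5 201.7] [ 0.5666 -0.1936]
top rack 0.64 [148.9 206.9] [0.5513 0.2303]
top cup_1 0.76 [360. 211.] [ 0.546  -0.2145]
top cup_1 0.67 [383.5 222.7] [ 0.5217 -0.2641]
top cup_1 0.56 [339.5 193.5] [ 0.5829 -0.1715]
top cup_1 0.54 [318. 176.] [ 0.6201 -0.1262]
top tube_wide 0.83 [270.8 202.5] [ 0.5615 -0.0268]
top tube_wide 0.54 [338.8 192.4] [ 0.5845 -0.1694]
top tube_slim 0.54 [319.6 182.9] [ 0.6044 -0.129 ]
top tube_hex 0.8 [362.3 206.5] [ 0.5551 -0.2188]
top tube_dropper 0.83 [424.2 237.5] [ 0.4905 -0.3496]
top tube_dropper 0.71 [426.6 192. ] [ 0.5878 -0.3586]
top tube_dropper 0.6 [385.6 222.3] [ 0.5221 -0.2676]
scene tray 0.82 [225.3 261. ] [ 0.5613 -0.1882]
scene rack 0.65 [349.5 183.6] [0.5576 0.2283]
scene cup_1 0.81 [265.9 259.4] [ 0.6222 -0.1279]
scene cup_1 0.73 [240.5 257.5] [ 0.5806 -0.1623]
scene cup_1 0.72 [185.6 266.4] [ 0.5221 -0.2607]
scene cup_1 0.64 [212.  263.7] [ 0.5537 -0.2168]
scene cup_1 0.4 [349.  182.4] [0.5585 0.2243]
scene tube_wide 0.85 [278.  225.3] [ 0.5614 -0.0343]
scene tube_wide 0.75 [236.8 258.1] [ 0.5801 -0.1716]
scene tube_slim 0.85 [265.5 255.6] [ 0.6163 -0.1235]
scene tube_hex 0.58 [213.  262.7] [ 0.5564 -0.2158]
scene tube_hex 0.55 [187.1 267.9] [ 0.5317 -0.263 ]
scene tube_dropper 0.92 [137.2 283.3] [ 0.499  -0.3583]
scene tube_dropper 0.89 [164.3 307.4] [ 0.5892 -0.3537]
scene tube_dropper 0.59 [183. 265.] [ 0.5187 -0.2642]
```

```bash
python3 - <<'E'
import cv2
t=cv2.imread('pics/t0.png'); s=cv2.imread('pics/s0.png')
cv2.imwrite('pics/tc.png',cv2.resize(t[120:300,80:460],None,fx=2.1,fy=2.1,interpolation=cv2.INTER_CUBIC))
cv2.imwrite('pics/sc.png',cv2.resize(s[120:340,100:460],None,fx=2.2,fy=2.2,interpolation=cv2.INTER_CUBIC))
E
```

```text
(no output)
```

View pics/tc.png

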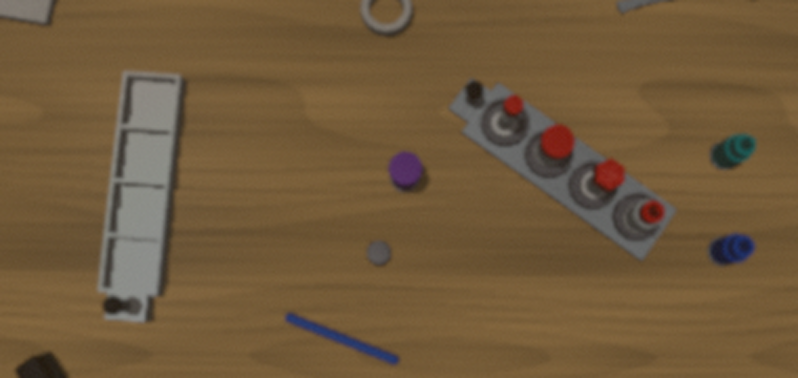

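View pics/sc.png

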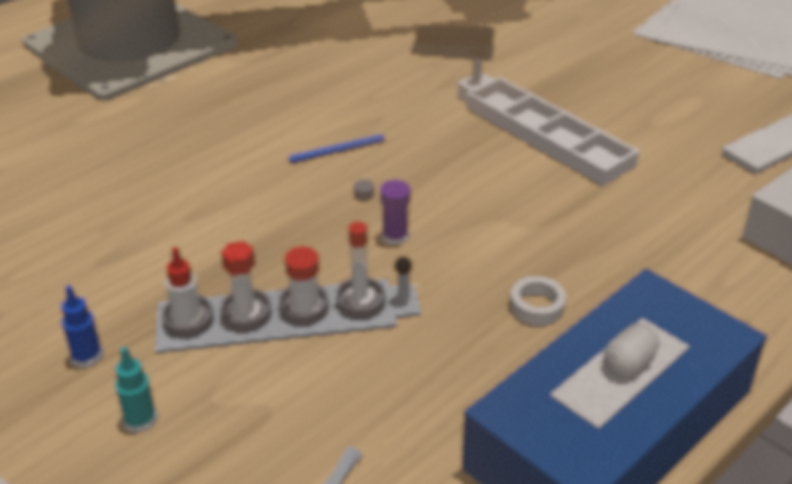

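The top view (tc.png) shows the tray post at crop (474,90). Going out from it, the row is slim (513,105), wide (557,142), hex (609,175), dropper (651,212). The rack post is at crop (122,305), the low-x end.

Possible mix-ups:
- **Purple vial at (405,170):** looks like the wide one, but it's purple.
- **Turquoise dropper at (735,150) and blue dropper at (732,248):** look-alikes, not red, and off the tray.

The four red-capped ones in the cups are the right ones. The target order from the rack's far end (high x) is slim, wide, hex, dropper.

```bash
cat > m.py <<'E'
from h import *
from scipy.optimize import least_squares
np.set_printoptions(precision=4,suppress=True)
ims={c:cv2.cvtColor(cv2.imread(f'pics/{f}'),cv2.COLOR_BGR2HSV) for c,f in (('top','t0.png'),('scene','s0.png'))}
blobs={}
for c,h in ims.items():
    m=(((h[...,0]<8)|(h[...,0]>172))&(h[...,1]>140)&(h[...,2]>70)).astype('uint8')
    n,_,st,ce=cv2.connectedComponentsWithStats(m)
    blobs[c]=[(ce[i],st[i,4]) for i in range(1,n) if st[i,4]>25]
zc={'slim':.089,'wide':.064,'hex':.077,'drop':.068}
T=sorted(blobs['top'],key=lambda b:b[0][0]);S=sorted(blobs['scene'],key=lambda b:-b[0][0])
print(len(T),len(S))
for (n,z),a,b in zip(zc.items(),T,S):
    o1,d1=ray('top',a[0]);o2,d2=ray('scene',b[0])
    k=np.linalg.lstsq(np.c_[d1,-d2],o2-o1,rcond=None)[0]
    p,q=o1+d1*k[0],o2+d2*k[1]
    print(n,a[0],b[0],'tri',(p+q)/2,'gap',np.linalg.norm(p-q),'top@z',at('top',a[0],z)[:2],'scene@z',at('scene',b[0],z)[:2])
# rack corners (rim z=.022), crop px
cr=np.array([[124,71],[182,75],[160,295],[100,290]])/2.1+[80,120]
P=np.array([at('top',u,.022)[:2] for u in cr]);print('rack corners',P,'c',P.mean(0))
a=(P[0]+P[1]-P[2]-P[3])/2;print('len',np.linalg.norm(a),'yaw of +x end',np.degrees(np.arctan2(a[1],a[0])))
E
python3 m.py; python3 - <<'E'
from h import *
im=cv2.cvtColor(cv2.imread('pics/t0.png')[140:270,110:190],cv2.COLOR_BGR2RGB)
h=cv2.cvtColor(im,cv2.COLOR_RGB2HSV)
m=((h[...,1]<60)&(h[...,2]>90)).astype('uint8')
m=cv2.morphologyEx(m,cv2.MORPH_CLOSE,np.ones((9,9)))
c=max(cv2.findContours(m,0,2)[0],key=cv2.contourArea)
print(cv2.minAreaRect(c),cv2.boxPoints(cv2.minAreaRect(c))+[110,140])
E
```

```text
7 8
slim [167.8761  16.0374] [541.4026 390.7512] tri [ 1.15    0.2674 -0.2906] gap 0.05952546915613504 top@z [0.9384 0.1908] scene@z [ 1.1387 -0.0949]
wide [324.1304 169.8841] [262.2353 225.6618] tri [ 0.6136 -0.1282  0.0916] gap 0.001579147980012242 top@z [ 0.6197 -0.1322] scene@z [ 0.588 -0.105]
hex [345.1386 187.2426] [236.7598 238.7095] tri [ 0.5851 -0.1726  0.0666] gap 0.0018989056228398563 top@z [ 0.5824 -0.1715] scene@z [ 0.5955 -0.1792]
drop [369.5556 202.8086] [207.8204 236.4251] tri [ 0.5521 -0.218   0.0796] gap 0.0012483410738629976 top@z [ 0.5536 -0.2211] scene@z [ 0.5406 -0.2101]
rack corners [[0.6605 0.251 ]
 [0.6567 0.1922]
 [0.4385 0.2043]
 [0.4425 0.2633]] c [0.5495 0.2277]
len 0.21844759235737796 yaw of +x end -3.1972220480985496
((35.396339416503906, 71.93292236328125), (28.822628021240234, 116.8365478515625), 6.340191841125488) [[124.6219492  268.4024353 ]
 [137.52438736 152.28048897]
 [166.17073059 155.46340942]
 [153.26829147 271.58535767]]
```

Request:
apply_moves --steps '[-0.83,-0.73,-0.16,0,0,0,100,-0.83,-0.73,-0.16,0,0,0,100,-0.83,-0.73,-0.16,0,0,0,100,-0.83,-0.73,-0.16,0,0,0,100,-0.83,-0.73,-0.16,0,0,0,100,-0.83,-0.73,-0.16,0,0,0,100,-0.83,-0.73,-0.16,0,0,0,100,-0.83,-0.73,-0.16,0,0,0,100,-0.83,-0.73,-0.16,0,0,0,100,-0.83,-0.73,-0.16,0,0,0,100,-0.83,-0.73,-0.16,0,0,0,100,-0.83,-0.73,-0.16,0,0,0,100]'

```text
t: 1.8
tool_pos: [0.4171, 0.1698, 0.2412]
orientation: [0.709, 3.06, 0.001]
force: [0.3, 0.5, -0.2]
opening: 0.093
gripper_force: 0.0
```

Request:
apply_moves --steps '[-0.83,-0.73,-0.16,0,0,0,100,-0.83,-0.73,-0.16,0,0,0,100,-0.83,-0.73,-0.16,0,0,0,100,-0.83,-0.73,-0.16,0,0,0,100,-0.83,-0.73,-0.16,0,0,0,100,-0.83,-0.73,-0.16,0,0,0,100,-0.83,-0.73,-0.16,0,0,0,100,-0.83,-0.73,-0.16,0,0,0,100,-0.83,-0.73,-0.16,0,0,0,100,-0.83,-0.73,-0.16,0,0,0,100,-0.83,-0.73,-0.16,0,0,0,100,-0.83,-0.73,-0.16,0,0,0,100]'

```text
t: 2.8
tool_pos: [0.5697, -0.1979, 0.2985]
orientation: [0.71, 3.06, -0.0]
force: [-0.0, 0.1, -0.1]
opening: 0.0933
gripper_force: 0.0
```

Request:
apply_moves --steps '[0,0,0,0,0,1,100,0,0,0,0,0,1,100,0,0,0,0,0,1,100,0,0,0,0,0,1,100,0,0,0,0,0,1,100,0,0,0,0,0,1,100,0,0,0,0,0,1,100,0,0,0,0,0,1,100,0,0,0,0,0,1,100,0,0,0,0,0,1,100,0,0,0,0,0,1,100,0,0,0,0,0,1,100]'

```text
t: 3.8
tool_pos: [0.5693, -0.1962, 0.2982]
orientation: [-2.378, -2.053, -0.0]
force: [-0.3, -0.3, -0.1]
opening: 0.0928
gripper_force: 0.0
```

Request:
apply_moves --steps '[0,0,0,0,0,1,100,0,0,0,0,0,1,100,0,0,0,0,0,1,100,0,0,0,0,0,1,100,0,0,0,0,0,0.5,100,0,0,0,0,0,0,100,0,0,0,0,0,0,100]'

```text
t: 4.38
tool_pos: [0.5693, -0.1962, 0.2982]
orientation: [-2.787, -1.451, 0.0]
force: [0.3, 0.1, 0.7]
opening: 0.093
gripper_force: 0.0
```

```bash
cat >> h.py <<'E'
from scipy.spatial.transform import Rotation as Ro
def wrap(a): return (a+180)%360-180
def go(x,y,z,yaw):
    "yaw: world angle (deg) of tool y; prints turn first, then shift in turned axes, and shift in present axes"
    s=robot.read_state(); R=Ro.from_rotvec(s['orientation']).as_matrix()
    now=np.degrees(np.arctan2(R[1,1],R[0,1])); az=-wrap(yaw-now)
    R2=R@Ro.from_rotvec([0,0,np.radians(az)]).as_matrix(); d=np.array([x,y,z])-s['tool_pos']
    print('t',round(s['t'],2),'pos',s['tool_pos'].round(4),'yaw',round(now,1),'tilt',np.round(R[:2,2],4),'open',round(s['opening'],4),'F',s['force'].round(1),'g',round(s['gripper_force'],1),'q6',round(s['q'][5],2))
    print('az units',round(az/6,2),'shift after turn',(R2.T@d/.03).round(2),'shift before turn',(R.T@d/.03).round(2))
E
python3 - <<'E'
from h import *
cal=eyes.calibration('wrist'); go(.6136,-.1282,.18,-35); snap('wrist','w0.png')
import pickle; pickle.dump(cal,open('w0.pkl','wb'))
for n in ('cup_1','tube_hex','tube_slim','tube_wide','tube_dropper'):
  for r in eyes.place_of('wrist',n)[:4]: print(n,round(r['conf'],2),np.round(r['xy'],1),at('wrist',r['xy'],.008,cal).round(4))
E
```

```text
t 4.38 pos [ 0.5693 -0.1962  0.2982] yaw -35.0 tilt [-0. -0.] open 0.093 F [0.3 0.1 0.7] g 0.0 q6 0.19
az units -0.0 shift after turn [ 2.7  -0.09  3.94] shift before turn [ 2.7  -0.09  3.94]
cup_1 0.88 [280.3 159.4] [ 0.5846 -0.1764  0.008 ]
cup_1 0.8 [276.9 193.7] [ 0.5483 -0.2186  0.008 ]
cup_1 0.76 [281.8 122.8] [ 0.6185 -0.1319  0.008 ]
cup_1 0.75 [279.2 227.3] [ 0.5184 -0.2677  0.008 ]
tube_hex 0.63 [278.5 195.3] [ 0.5489 -0.2223  0.008 ]
tube_slim 0.77 [283.4 119.5] [ 0.6233 -0.1294  0.008 ]
tube_wide 0.92 [281.9 158. ] [ 0.5879 -0.176   0.008 ]
tube_wide 0.85 [218.4  87.2] [ 0.5701 -0.0354  0.008 ]
tube_dropper 0.96 [292.6 271.6] [ 0.491  -0.3474  0.008 ]
tube_dropper 0.74 [279.7 224.6] [ 0.5218 -0.2643  0.008 ]
tube_dropper 0.69 [340.5 242.1] [ 0.5886 -0.349   0.008 ]
```

View pics/w0.png

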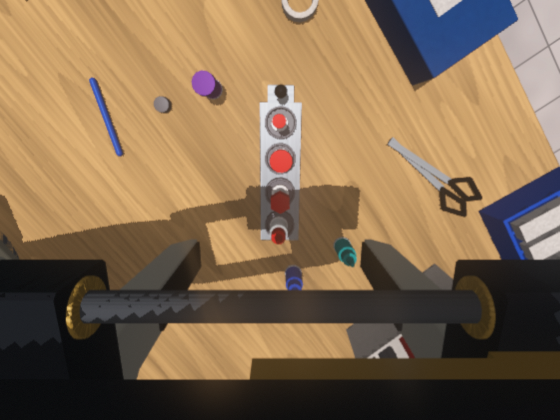

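The wrist view shows the tray row running straight down column 280: post ball (281,91), slim (280,121), wide (280,160), hex (280,202), dropper (278,235). The purple vial is well off to the side at (205,83). Next I'll measure the caps at their known heights.

```bash
python3 - <<'E'
from h import *; import pickle
cal=pickle.load(open('w0.pkl','rb')); im=cv2.imread('pics/w0.png'); h=cv2.cvtColor(im,cv2.COLOR_BGR2HSV)
m=(((h[...,0]<8)|(h[...,0]>172))&(h[...,1]>150)&(h[...,2]>60)).astype('uint8'); m[250:]=0
n,_,st,ce=cv2.connectedComponentsWithStats(m)
b=sorted([(ce[i][1],ce[i],st[i]) for i in range(1,n) if st[i,4]>20],key=lambda x:x[0])
for x,z in zip(b,(.095,.07,.083,.072)): print(x[1].round(1),x[2],at('wrist',x[1],z,cal).round(4))
cv2.imwrite('pics/w0c.png',cv2.resize(im[80:250,230:330],None,fx=3.5,fy=3.5,interpolation=cv2.INTER_CUBIC))
E
```

```text
[278.7 120.7] [273 114  12  14 131] [ 0.6153 -0.129   0.095 ]
[280.6 160.8] [270 150  22  22 395] [ 0.587  -0.1736  0.07  ]
[279.4 202.3] [271 192  18  21 289] [ 0.5536 -0.2185  0.083 ]
[277.8 236. ] [272 229  13  15 164] [ 0.521  -0.2609  0.072 ]
```

View pics/w0c.png

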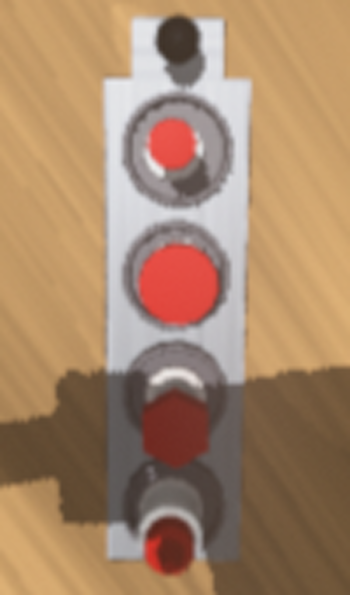

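The crop confirms red caps only, in the order slim, wide, hex, dropper going away from the post. The hex's flats face left and right, which is along the finger closing line, so yaw −35° works for all four.

```bash
python3 -c "
from h import *
go(.6147,-.1287,.07,-35)"
```

```text
t 4.68 pos [ 0.5693 -0.1962  0.2983] yaw -35.1 tilt [ 0. -0.] open 0.0927 F [-0.4 -0.   0.8] g 0.0 q6 0.2
az units -0.01 shift after turn [ 2.71 -0.05  7.61] shift before turn [ 2.71 -0.06  7.61]
```

Request:
apply_moves --steps '[0.9,0,0,0,0,0,70,0.9,0,0,0,0,0,70,0.91,-0.05,0,0,0,0,70,0,0,1,0,0,0,70,0,0,1,0,0,0,70,0,0,1,0,0,0,70,0,0,1,0,0,0,70,0,0,1,0,0,0,70,0,0,1,0,0,0,70,0,0,0.8,0,0,0,70,0,0,0.5,0,0,0,70,0,0,0.3,0,0,0,70]' --grip_force 15

```text
t: 5.68
tool_pos: [0.613, -0.1284, 0.0671]
orientation: [-2.785, -1.447, 0.005]
force: [-0.2, 0.3, 0.6]
opening: 0.0653
gripper_force: 0.0
```

Request:
apply_moves --steps '[0,0,0,0,0,0,0,0,0,0,0,0,0,0,0,0,0,0,0,0,0,0,0,0,0,0,0,0,0,0,0,0,0,0,0,0,0,0,0,0,0,0,0,0,0,0,0,0,0,0,0,0,0,0,0,0]'

```text
t: 6.35
tool_pos: [0.615, -0.1289, 0.0706]
orientation: [2.788, 1.448, 0.001]
force: [-0.6, 0.6, -0.5]
opening: 0.0164
gripper_force: 0.0
```

Request:
apply_moves --steps '[0,0,0,0,0,0,0,0,0,0,0,0,0,0,0,0,0,0,0,0,0]'

```text
t: 6.6
tool_pos: [0.6148, -0.1288, 0.0702]
orientation: [-2.788, -1.448, 0.0]
force: [0.6, 0.1, 0.2]
opening: 0.001
gripper_force: 0.0
```

```bash
python3 - <<'E'
from h import *
go(.6147,-.1287,.07,-35); im=snap('scene'); w=snap('wrist'); 
a=cv2.resize(im[190:310,150:310],(400,300)); b=cv2.resize(w[60:330,120:440],(400,300))
cv2.imwrite('pics/a1.png',cv2.cvtColor(np.hstack([a,b]),cv2.COLOR_RGB2BGR))
E
```

```text
t 6.6 pos [ 0.6148 -0.1288  0.0702] yaw -35.1 tilt [-0.0001  0.    ] open 0.001 F [0.6 0.1 0.2] g 0.0 q6 0.32
az units -0.02 shift after turn [ 0.   -0.01  0.01] shift before turn [ 0.   -0.01  0.01]
```

View pics/a1.png

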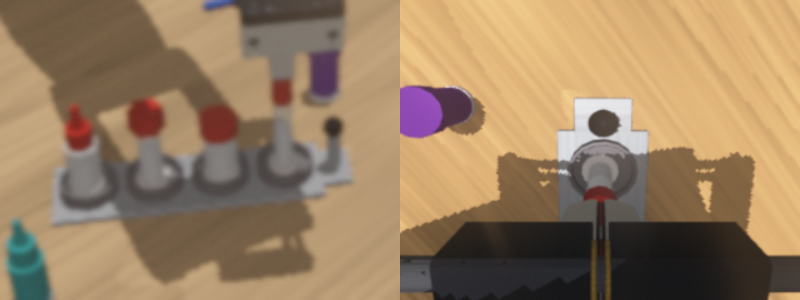

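The fingers shut on nothing. In the right half, the slim cap at crop (600,195) stands just ahead of the closed fingers on the +x tool side, still upright. I'll measure the offset.

```bash
python3 - <<'E'
from h import *
np.set_printoptions(precision=4,suppress=True)
c=eyes.calibration('wrist'); s=robot.read_state(); R=Ro.from_rotvec(s['orientation']).as_matrix()
print('cam in tool',R.T@(-c['R'].T@c['t']-s['tool_pos']),'cam z in tool',R.T@c['R'][2])
print('TCP px',proj('wrist',s['tool_pos'],c),'grip px',proj('wrist',s['tool_pos']-R[:,2]*.0188,c))
for x,y in ((.6147,-.1287),): print([proj('wrist',[x,y,z],c) for z in (.08,.089,.098)])
def red(im,v=60):
    h=cv2.cvtColor(im,cv2.COLOR_RGB2HSV); m=(((h[...,0]<8)|(h[...,0]>172))&(h[...,1]>120)&(h[...,2]>v)).astype('uint8')
    n,_,st,ce=cv2.connectedComponentsWithStats(m); return [(st[i],ce[i].round(1)) for i in range(1,n) if st[i,4]>30]
w=snap('wrist'); print('wrist',red(w,40))
for k in ('scene','top'):
    im=snap(k); print(k,red(im))
    print('TCP px',proj(k,s['tool_pos']),'grip',proj(k,s['tool_pos']+[0,0,.0188]))
cv2.imwrite('pics/a2.png',cv2.cvtColor(cv2.resize(w[140:340,180:380],(600,600),interpolation=cv2.INTER_CUBIC),cv2.COLOR_RGB2BGR))
E
```

```text
cam in tool [ 0.0698  0.0012 -0.202 ] cam z in tool [-0.2512 -0.0003  0.9679]
TCP px [278.6071 234.3865] grip px [278.4459 244.1151]
[array([278.2627, 239.1696]), array([278.1683, 244.0425]), array([278.0651, 249.3714])]
wrist [(array([267, 228,  25,  34, 265], dtype=int32), array([279.3, 236.6]))]
scene [(array([259, 222,   7,  10,  59], dtype=int32), array([262.4, 226.5])), (array([202, 229,  13,  16, 167], dtype=int32), array([207.9, 236.6])), (array([176, 232,  11,  18, 133], dtype=int32), array([180.7, 241.4])), (array([230, 232,  15,  15, 184], dtype=int32), array([236.9, 239.1])), (array([ 44, 319,  28,  51, 448], dtype=int32), array([ 56.8, 340.6])), (array([ 510,  336,   50,   84, 2359], dtype=int32), array([541.3, 390.6])), (array([ 30, 355,  30,  51, 429], dtype=int32), array([ 42.6, 374.1])), (array([ 13, 395,  26,  25, 362], dtype=int32), array([ 24.5, 407.9]))]
TCP px [262.317  234.4117] grip [262.0485 227.1607]
top [(array([ 117,    0,  102,   35, 3213], dtype=int32), array([168.2,  16. ])), (array([541, 159,  10,   8,  58], dtype=int32), array([545.6, 162.6])), (array([338, 179,  16,  16, 188], dtype=int32), array([345.1, 186.8])), (array([524, 182,  11,   9,  63], dtype=int32), array([529.8, 186.3])), (array([363, 196,  15,  14, 162], dtype=int32), array([369.7, 202.8]))]
TCP px [322.8355 171.5473] grip [323.9789 169.3321]
```

View pics/a2.png

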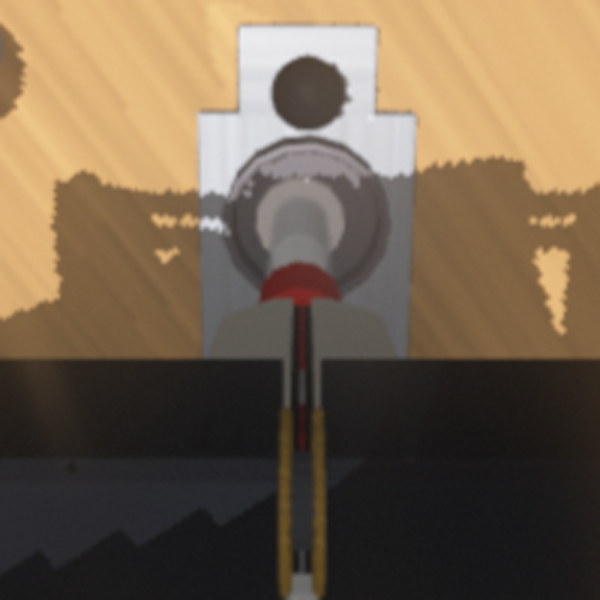

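The evidence says the fingers closed just above the cap. In the scene view the fingertips end near row 222, while the reported TCP projects to row 234, so the real tips sit about 30 mm higher than reported. I'll test it by opening, going 30 mm lower and closing again; the slim tube leaves room for that.

Request:
apply_moves --steps '[0,0,0,0,0,0,60,0,0,0,0,0,0,60,0,0,0,0,0,0,60,0,0,0,0,0,0,60,0,0,0,0,0,0,60,0,0,0,0,0,0,60,0,0,0,0,0,0,60,0,0,0,0,0,0,60]'

```text
t: 7.52
tool_pos: [0.6149, -0.1289, 0.0702]
orientation: [2.788, 1.448, -0.0]
force: [-0.1, -0.4, 0.0]
opening: 0.0492
gripper_force: 0.0
```

Request:
apply_moves --steps '[0,0,0.25,0,0,0,60,0,0,0.25,0,0,0,60,0,0,0.25,0,0,0,60,0,0,0.25,0,0,0,60,0,0,0,0,0,0,60]'

```text
t: 7.93
tool_pos: [0.613, -0.1283, 0.0372]
orientation: [-2.786, -1.446, 0.005]
force: [-0.2, 0.5, -0.5]
opening: 0.0556
gripper_force: 0.0
```

```bash
python3 - <<'E'
from h import *
go(.6147,-.1287,.04,-35); im=snap('scene'); w=snap('wrist'); print(eyes.calibration('wrist')['K'][0])
a=cv2.resize(im[190:310,150:310],(400,300),interpolation=cv2.INTER_CUBIC); b=cv2.resize(w[60:330,120:440],(400,300))
cv2.imwrite('pics/a3.png',cv2.cvtColor(np.hstack([a,b]),cv2.COLOR_RGB2BGR))
E
```

```text
t 7.93 pos [ 0.613  -0.1283  0.0372] yaw -35.1 tilt [-0.004   0.0012] open 0.0556 F [-0.2  0.5 -0.5] g 0.0 q6 0.32
az units -0.02 shift after turn [ 0.02  0.05 -0.09] shift before turn [ 0.02  0.05 -0.09]
[307.70975768   0.         280.21258071]
```

View pics/a3.png

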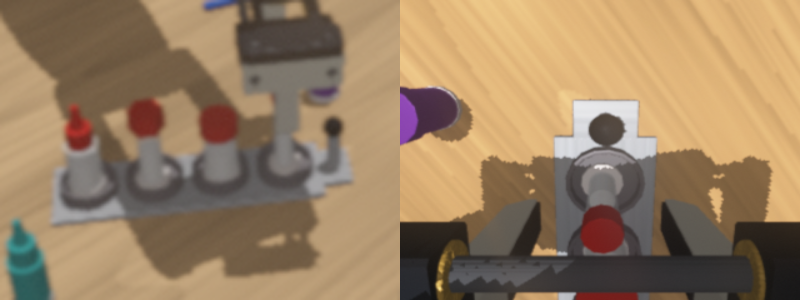

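The near finger now covers the slim cap in the left view, and on the right the cap at (603,228) sits between the fingers. Closing.

Request:
apply_moves --steps '[0,0,0,0,0,0,0,0,0,0,0,0,0,0,0,0,0,0,0,0,0,0,0,0,0,0,0,0,0,0,0,0,0,0,0,0,0,0,0,0,0,0,0,0,0,0,0,0,0]'

```text
t: 8.62
tool_pos: [0.615, -0.1289, 0.0404]
orientation: [2.788, 1.448, 0.0]
force: [-0.4, -0.6, 1.2]
opening: 0.0175
gripper_force: 15.0
```

Gripped at 17.5 mm with 15 N, which confirms the ~30 mm finger offset. Lifting while turning to the rack yaw.

Request:
apply_moves --steps '[0,0,-0.5,0,0,0,0,0,0,-0.5,0,0,0,0,0,0,-0.4,0,0,0.97,0,0,0,-0.4,0,0,0.97,0,0,0,-0.4,0,0,0.97,0,0,0,-0.4,0,0,0.97,0,0,0,-0.4,0,0,0.97,0,0,0,-0.4,0,0,0.97,0,0,0,-0.4,0,0,0.97,0,0,0,-0.4,0,0,0.97,0,0,0,-0.4,0,0,0.97,0,0,0,-0.4,0,0,0.97,0]'

```text
t: 9.62
tool_pos: [0.6147, -0.1288, 0.1907]
orientation: [-3.14, 0.099, 0.0]
force: [0.7, -0.1, -0.8]
opening: 0.0175
gripper_force: 15.0
```

```bash
python3 - <<'E'
from h import *
go(.630,.2232,.17,-93.2)
E
```

```text
t 9.62 pos [ 0.6147 -0.1288  0.1907] yaw -93.6 tilt [-0.0002  0.    ] open 0.0175 F [ 0.7 -0.1 -0.8] g 15.0 q6 1.35
az units -0.07 shift after turn [ -0.15 -11.74   0.69] shift before turn [ -0.23 -11.74   0.69]
```

Request:
apply_moves --steps '[-0.02,-0.98,0,0,0,0,0,-0.02,-0.98,0,0,0,0,0,-0.02,-0.98,0,0,0,0,0,-0.02,-0.98,0,0,0,0,0,-0.02,-0.98,0,0,0,0,0,-0.02,-0.98,0,0,0,0,0,-0.02,-0.98,0,0,0,0,0,-0.02,-0.98,0,0,0,0,0,-0.02,-0.98,0,0,0,0,0,-0.02,-0.98,0,0,0,0,0,-0.02,-0.97,0,0,0,0,0,-0.02,-0.97,0,0,0,0,0]'

```text
t: 10.62
tool_pos: [0.6278, 0.2246, 0.1902]
orientation: [3.14, -0.091, -0.0]
force: [0.2, -1.4, -0.5]
opening: 0.0178
gripper_force: 15.0
```

Request:
apply_moves --steps '[0,0,0,0,0,0,0,0,0,0,0,0,0,0]'

```text
t: 10.78
tool_pos: [0.6276, 0.2247, 0.1898]
orientation: [3.14, -0.087, -0.001]
force: [0.9, -0.0, 0.4]
opening: 0.0175
gripper_force: 15.0
```

```bash
python3 - <<'E'
from h import *; import pickle
cal=eyes.calibration('wrist'); pickle.dump(cal,open('w1.pkl','wb')); go(.630,.2232,.049,-93.2); w=snap('wrist')
print(eyes.place_of('wrist','rack'))
v=cv2.resize(w,(800,600))
u=np.array([np.cos(np.radians(-3.2)),np.sin(np.radians(-3.2))]);n=np.array([-u[1],u[0]]);c=np.array([.5495,.2277])
for k in (.081,.027,-.027,-.081):
    q=np.array([proj('wrist',[*(c+u*(k+a)+n*b),.022],cal) for a,b in ((-.025,-.025),(.025,-.025),(.025,.025),(-.025,.025))])*800/560
    cv2.polylines(v,[q.astype('int32')],True,(255,0,0),1)
cv2.imwrite('pics/r1.png',cv2.cvtColor(v,cv2.COLOR_RGB2BGR))
E
```

```text
t 10.78 pos [0.6276 0.2247 0.1898] yaw -93.2 tilt [-0.0005 -0.0002] open 0.0175 F [ 0.9 -0.   0.4] g 15.0 q6 1.89
az units 0.01 shift after turn [0.09 0.04 4.69] shift before turn [0.09 0.04 4.69]
[]
```

View pics/r1.png

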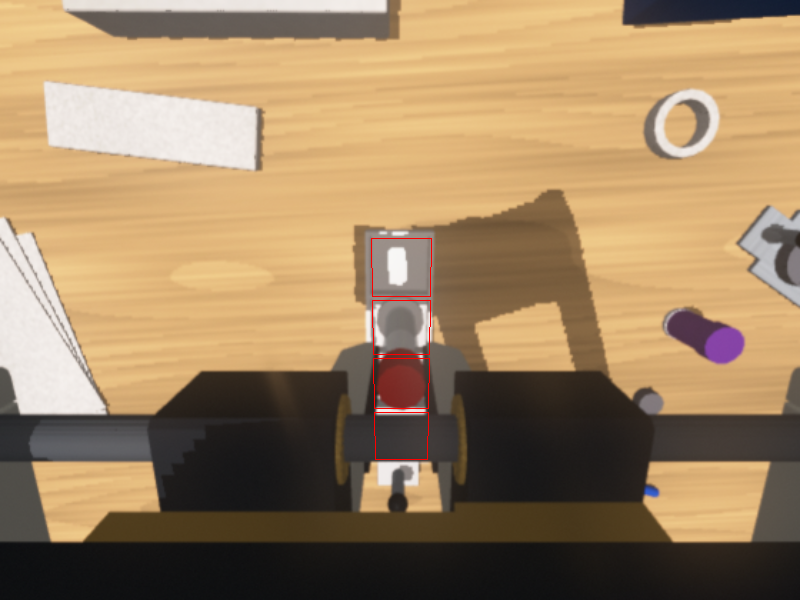

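The model outline fits the rack to about 1 mm: far compartment at (400,267), with the post at the bottom at (398,500). Lowering the slim tube into the far compartment.

Request:
apply_moves --steps '[0.09,0.04,0.6,0,0,0,0,0,0,0.8,0,0,0,0,0,0,0.8,0,0,0,0,0,0,0.8,0,0,0,0,0,0,0.7,0,0,0,0,0,0,0.6,0,0,0,0,0,0,0.4,0,0,0,0,0,0,0.2,0,0,0,0,0,0,0.15,0,0,0,0,0,0,0.1,0,0,0,0,0,0,0,0,0,0,0,0,0,0,0,0,0,0]'

```text
t: 11.88
tool_pos: [0.6315, 0.2219, 0.0369]
orientation: [-3.14, 0.091, -0.002]
force: [-0.5, -0.1, -0.3]
opening: 0.0175
gripper_force: 15.0
```

Request:
apply_moves --steps '[0,0,0.04,0,0,0,0,0,0,0.03,0,0,0,0,0,0,0,0,0,0,0,0,0,0,0,0,0,0]'

```text
t: 12.22
tool_pos: [0.6312, 0.2221, 0.0344]
orientation: [-3.14, 0.091, -0.002]
force: [-0.7, 1.0, 1.7]
opening: 0.0175
gripper_force: 15.0
```

```bash
python3 -c "
from h import *
go(.630,.2232,.0345,-93.2)"
```

```text
t 12.22 pos [0.6312 0.2221 0.0344] yaw -93.3 tilt [0.0012 0.0004] open 0.0175 F [-0.7  1.   1.7] g 15.0 q6 1.89
az units -0.02 shift after turn [-0.04 -0.04 -0.  ] shift before turn [-0.04 -0.04 -0.  ]
```

Contact at the expected height. Opening, then lifting and turning back.

Request:
apply_moves --steps '[0,0,0,0,0,0,30,0,0,0,0,0,0,45,0,0,0,0,0,0,60,0,0,0,0,0,0,60,0,0,0,0,0,0,60,0,0,0,0,0,0,60,0,0,-0.6,0,0,0,60,0,0,-0.8,0,0,0,60,0,0,-1,0,0,0,60,0,0,-0.6,0,0,-0.97,60,0,0,-0.6,0,0,-0.97,60,0,0,-0.6,0,0,-0.97,60]'

```text
t: 13.22
tool_pos: [0.6308, 0.2218, 0.1609]
orientation: [-3.117, -0.394, -0.001]
force: [0.2, -0.9, 0.1]
opening: 0.0559
gripper_force: 0.0
```

Request:
apply_moves --steps '[0,0,-0.5,0,0,-0.97,60,0,0,-0.5,0,0,-0.97,60,0,0,0,0,0,-0.97,60,0,0,0,0,0,-0.97,60,0,0,0,0,0,-0.97,60,0,0,0,0,0,-0.97,60,0,0,0,0,0,-0.97,60,0,0,0,0,0,0,60]'

```text
t: 13.88
tool_pos: [0.6306, 0.2218, 0.1896]
orientation: [-2.785, -1.454, 0.0]
force: [0.1, 0.9, -0.4]
opening: 0.0556
gripper_force: 0.0
```

```bash
python3 - <<'E'
from h import *
go(.586,-.1732,.18,-35); im=snap('scene'); 
cv2.imwrite('pics/p1.png',cv2.cvtColor(cv2.resize(im[130:310,120:420],(700,420),interpolation=cv2.INTER_CUBIC),cv2.COLOR_RGB2BGR))
E
```

```text
t 13.88 pos [0.6306 0.2218 0.1896] yaw -34.8 tilt [-0.0001  0.    ] open 0.0556 F [ 0.1  0.9 -0.4] g 0.0 q6 0.87
az units 0.03 shift after turn [-11.64   6.33   0.32] shift before turn [-11.66   6.3    0.32]
```

View pics/p1.png

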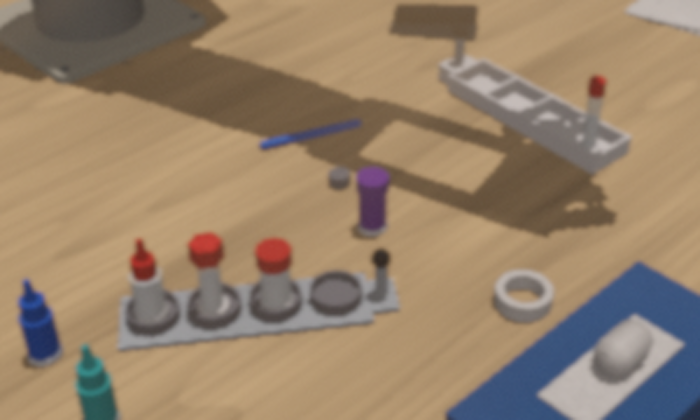

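The slim tube stands upright in the far compartment at (593,110), and cup_2 is empty at (335,293). Next is the wide vial: reported TCP z ≈ 0.015 for mid-cap.

Request:
apply_moves --steps '[-0.97,0.53,0,0,0,0,70,-0.97,0.53,0,0,0,0,70,-0.97,0.53,0,0,0,0,70,-0.97,0.53,0,0,0,0,70,-0.97,0.53,0,0,0,0,70,-0.97,0.53,0,0,0,0,70,-0.97,0.53,0,0,0,0,70,-0.97,0.53,0,0,0,0,70,-0.97,0.53,0,0,0,0,70,-0.97,0.52,0,0,0,0,70,-0.97,0.52,0,0,0,0,70,-0.97,0.52,0,0,0,0,70]'

```text
t: 14.93
tool_pos: [0.5847, -0.1747, 0.1898]
orientation: [2.791, 1.442, 0.0]
force: [0.1, 1.1, 0.1]
opening: 0.0648
gripper_force: 0.0
```

Request:
apply_moves --steps '[0,0,0.5,0,0,0.03,70,0,0,0.5,0,0,0,70,0,0,0.5,0,0,0,70,0,0,0,0,0,0,70]'

```text
t: 15.27
tool_pos: [0.583, -0.1727, 0.1409]
orientation: [-2.79, -1.435, 0.006]
force: [-0.4, 0.4, -1.1]
opening: 0.0648
gripper_force: 0.0
```

```bash
python3 - <<'E'
from h import *
go(.586,-.1732,.015,-35); cal=eyes.calibration('wrist'); w=snap('wrist')
h=cv2.cvtColor(w,cv2.COLOR_RGB2HSV); m=(((h[...,0]<8)|(h[...,0]>172))&(h[...,1]>140)&(h[...,2]>60)).astype('uint8')
n,_,st,ce=cv2.connectedComponentsWithStats(m)
for i in range(1,n):
    if st[i,4]>60: print(st[i],ce[i].round(1),at('wrist',ce[i],.072,cal).round(4))
E
```

```text
t 15.27 pos [ 0.583  -0.1727  0.1409] yaw -35.5 tilt [-0.0051  0.002 ] open 0.0648 F [-0.4  0.4 -1.1] g 0.0 q6 0.25
az units -0.09 shift after turn [0.05 0.11 4.19] shift before turn [0.05 0.11 4.19]
[267 190  34  34 914] [283.3 206.3] [ 0.5876 -0.1724  0.072 ]
[269 251  29  35 786] [282.8 268.1] [ 0.5519 -0.2217  0.072 ]
```

Request:
apply_moves --steps '[0.05,0.06,0.5,0,0,0,70,0,0,0.7,0,0,0,70,0,0,0.7,0,0,0,70,0,0,0.7,0,0,0,70,0,0,0.7,0,0,0,70,0,0,0.5,0,0,0,70,0,0,0.3,0,0,0,70,0,0,0.2,0,0,0,70,0,0,0,0,0,0,70,0,0,0,0,0,0,70]'

```text
t: 16.15
tool_pos: [0.5882, -0.1731, 0.0167]
orientation: [2.79, 1.442, 0.001]
force: [0.3, 0.1, 0.2]
opening: 0.0651
gripper_force: 0.0
```

Request:
apply_moves --steps '[0,0,0,0,0,0,0,0,0,0,0,0,0,0,0,0,0,0,0,0,0,0,0,0,0,0,0,0,0,0,0,0,0,0,0,0,0,0,0,0,0,0,0,0,0,0,0,0,0]'

```text
t: 16.73
tool_pos: [0.5876, -0.173, 0.0158]
orientation: [2.79, 1.443, 0.0]
force: [0.0, -0.7, 1.0]
opening: 0.0312
gripper_force: 15.0
```

Request:
apply_moves --steps '[0,0,-0.5,0,0,0,0,0,0,-0.6,0,0,0,0,0,0,-0.4,0,0,0.97,0,0,0,-0.4,0,0,0.97,0,0,0,-0.4,0,0,0.97,0,0,0,-0.4,0,0,0.97,0,0,0,-0.4,0,0,0.97,0,0,0,-0.4,0,0,0.97,0,0,0,-0.4,0,0,0.97,0,0,0,-0.4,0,0,0.97,0,0,0,-0.4,0,0,0.97,0,0,0,-0.4,0,0,0.97,0]'

```text
t: 17.73
tool_pos: [0.5873, -0.1728, 0.1691]
orientation: [-3.14, 0.104, 0.001]
force: [0.6, -1.0, -0.2]
opening: 0.0318
gripper_force: 15.0
```

```bash
python3 - <<'E'
from h import *
go(.5765,.2262,.0098,-93.2)
E
```

```text
t 17.73 pos [ 0.5873 -0.1728  0.1691] yaw -93.8 tilt [-0.0003  0.0001] open 0.0318 F [ 0.6 -1.  -0.2] g 15.0 q6 1.27
az units -0.1 shift after turn [ -1.1  -13.26   5.31] shift before turn [ -1.24 -13.25   5.31]
```

Request:
apply_moves --steps '[0,0,0,0,0,-0.1,0,-0.1,-1,0,0,0,0,0,-0.1,-1,0,0,0,0,0,-0.1,-1,0,0,0,0,0,-0.1,-1,0,0,0,0,0,-0.1,-1,0,0,0,0,0,-0.1,-1,0,0,0,0,0,-0.1,-1,0,0,0,0,0,-0.1,-1,0,0,0,0,0,-0.1,-1,0,0,0,0,0,-0.1,-1,0,0,0,0,0,-0.1,-1,0,0,0,0,0]'

```text
t: 18.73
tool_pos: [0.5705, 0.1598, 0.1677]
orientation: [3.141, -0.072, -0.001]
force: [-0.6, -0.1, 0.1]
opening: 0.0315
gripper_force: 15.0
```

Request:
apply_moves --steps '[0,-0.8,0,0,0,0,0,0,-0.8,0,0,0,0,0,0,-0.66,0,0,0,0,0,0,0,0,0,0,0,0,0,0,0,0,0,0,0,0,0,0,0,0,0,0]'

```text
t: 19.23
tool_pos: [0.5743, 0.2255, 0.1678]
orientation: [3.14, -0.076, -0.001]
force: [1.2, -0.1, -0.7]
opening: 0.0317
gripper_force: 15.0
```

```bash
python3 - <<'E'
from h import *
go(.5765,.2262,.0098,-93.2)
E
```

```text
t 19.23 pos [0.5743 0.2255 0.1678] yaw -92.8 tilt [-0.001  -0.0008] open 0.0317 F [ 1.2 -0.1 -0.7] g 15.0 q6 1.91
az units 0.07 shift after turn [ 0.08 -0.03  5.27] shift before turn [ 0.08 -0.03  5.27]
```

Request:
apply_moves --steps '[0.08,-0.03,0.6,0,0,0,0,0,0,0.8,0,0,0,0,0,0,0.8,0,0,0,0,0,0,0.8,0,0,0,0,0,0,0.7,0,0,0,0,0,0,0.6,0,0,0,0,0,0,0.4,0,0,0,0,0,0,0.3,0,0,0,0,0,0,0.15,0,0,0,0,0,0,0.05,0,0,0,0,0,0,0,0,0,0,0,0,0,0,0,0,0,0]'

```text
t: 20.23
tool_pos: [0.578, 0.2271, 0.0139]
orientation: [-3.14, 0.079, -0.003]
force: [-0.2, -0.5, -0.3]
opening: 0.0316
gripper_force: 15.0
```

Request:
apply_moves --steps '[0,0,0.03,0,0,0,0,0,0,0,0,0,0,0,0,0,0,0,0,0,0]'

```text
t: 20.48
tool_pos: [0.5774, 0.227, 0.0123]
orientation: [-3.14, 0.079, -0.001]
force: [-0.4, 0.5, 0.4]
opening: 0.0316
gripper_force: 15.0
```

Request:
apply_moves --steps '[0,0,0.04,0,0,0,0,0,0,0.02,0,0,0,0,0,0,0,0,0,0,0,0,0,0,0,0,0,0,0,0,0,0,0,0,0]'

```text
t: 20.9
tool_pos: [0.577, 0.2268, 0.0099]
orientation: [3.141, -0.079, -0.0]
force: [0.1, 0.2, -0.0]
opening: 0.0317
gripper_force: 15.0
```

Request:
apply_moves --steps '[0,0,0.02,0,0,0,0,0,0,0,0,0,0,0,0,0,0,0,0,0,0]'

```text
t: 21.15
tool_pos: [0.5774, 0.2269, 0.0098]
orientation: [-3.14, 0.079, -0.001]
force: [-0.6, -0.7, 3.1]
opening: 0.0315
gripper_force: 15.0
```

Request:
apply_moves --steps '[0,0,0,0,0,0,45,0,0,0,0,0,0,60,0,0,0,0,0,0,70,0,0,0,0,0,0,70,0,0,0,0,0,0,70,0,0,0,0,0,0,70,0,0,-0.6,0,0,0,70,0,0,-0.8,0,0,0,70,0,0,-1,0,0,0,70,0,0,-1,0,0,0,70,0,0,-0.6,0,0,-0.97,70,0,0,-0.6,0,0,-0.97,70]'

```text
t: 22.15
tool_pos: [0.5777, 0.2271, 0.1496]
orientation: [-3.131, -0.246, -0.003]
force: [-0.5, 0.5, -0.2]
opening: 0.0648
gripper_force: 0.0
```

Request:
apply_moves --steps '[0,0,-0.5,0,0,-0.97,70,0,0,-0.5,0,0,-0.97,70,0,0,0,0,0,-0.97,70,0,0,0,0,0,-0.97,70,0,0,0,0,0,-0.97,70,0,0,0,0,0,-0.97,70,0,0,0,0,0,-0.97,70,0,0,0,0,0,-0.9,70,0,0,0,0,0,0,70,0,0,0,0,0,0,70]'

```text
t: 22.98
tool_pos: [0.577, 0.2268, 0.1773]
orientation: [-2.79, -1.444, 0.0]
force: [0.2, 0.6, 0.3]
opening: 0.0651
gripper_force: 0.0
```

```bash
python3 - <<'E'
from h import *
go(.553,-.2183,.028,-35)
E
```

```text
t 22.98 pos [0.577  0.2268 0.1773] yaw -35.3 tilt [-0.0001 -0.    ] open 0.0651 F [0.2 0.6 0.3] g 0.0 q6 0.91
az units -0.05 shift after turn [-12.61   7.86   4.98] shift before turn [-12.57   7.92   4.98]
```

Request:
apply_moves --steps '[-0.97,0.6,0,0,0,0,70,-0.97,0.6,0,0,0,0,70,-0.97,0.6,0,0,0,0,70,-0.97,0.6,0,0,0,0,70,-0.97,0.6,0,0,0,0,70,-0.97,0.6,0,0,0,0,70,-0.97,0.6,0,0,0,0,70,-0.97,0.6,0,0,0,0,70,-0.97,0.6,0,0,0,0,70,-0.97,0.6,0,0,0,0,70,-0.97,0.6,0,0,0,0,70,-0.97,0.6,0,0,0,0,70]'

```text
t: 23.98
tool_pos: [0.5525, -0.1847, 0.1775]
orientation: [2.791, 1.442, 0.0]
force: [-0.2, -0.1, 0.5]
opening: 0.065
gripper_force: 0.0
```

Request:
apply_moves --steps '[-0.95,0.7,0,0,0,0,70,0,0,0,0,0,0,70,0,0,0,0,0,0,70,0,0,0,0,0,0,70]'

```text
t: 24.32
tool_pos: [0.5536, -0.2181, 0.1772]
orientation: [-2.789, -1.444, -0.0]
force: [0.3, -0.1, 0.1]
opening: 0.0649
gripper_force: 0.0
```

```bash
cat > red.py <<'E'
from h import *
def reds(z):
    cal=eyes.calibration('wrist'); w=snap('wrist')
    h=cv2.cvtColor(w,cv2.COLOR_RGB2HSV); m=(((h[...,0]<8)|(h[...,0]>172))&(h[...,1]>140)&(h[...,2]>50)).astype('uint8')
    n,_,st,ce=cv2.connectedComponentsWithStats(m)
    for i in range(1,n):
        if st[i,4]>60: print(st[i],ce[i].round(1),at('wrist',ce[i],z,cal).round(4))
    return w
E
python3 - <<'E'
from red import *
go(.553,-.2183,.028,-35); w=reds(.086)
v=np.hstack([cv2.resize(w[160:320,200:360],(400,400)),cv2.resize(snap('scene')[130:250,290:410],(400,400))])
cv2.imwrite('pics/h1.png',cv2.cvtColor(v,cv2.COLOR_RGB2BGR))
E
```

```text
t 24.32 pos [ 0.5536 -0.2181  0.1772] yaw -35.3 tilt [-0.0003  0.0006] open 0.0649 F [ 0.3 -0.1  0.1] g 0.0 q6 0.15
az units -0.04 shift after turn [-0.02 -0.01  4.97] shift before turn [-0.02 -0.01  4.97]
[266 189  28  30 612] [279.6 203.3] [ 0.5542 -0.2179  0.086 ]
[269 239  19  23 337] [277.8 249.5] [ 0.5248 -0.2562  0.086 ]
```

View pics/h1.png

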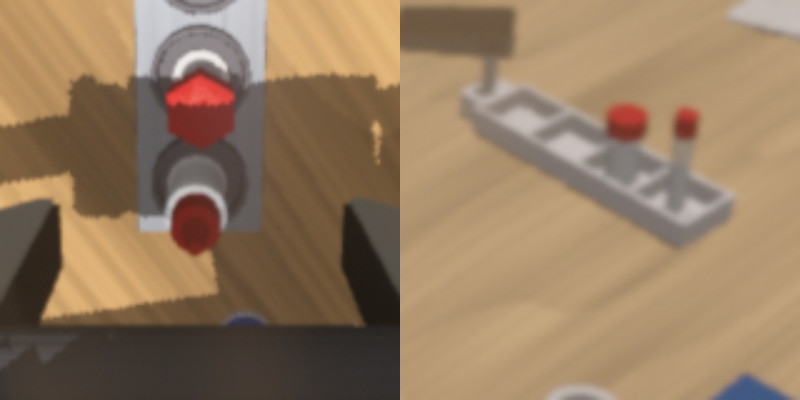

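The hex cap at crop (200,110) has its flats facing the fingers and is centred. In the rack, wide and slim stand upright in adjacent compartments. Grasping the hex.

Request:
apply_moves --steps '[0,0,0.6,0,0,0,70,0,0,0.8,0,0,0,70,0,0,0.8,0,0,0,70,0,0,0.8,0,0,0,70,0,0,0.8,0,0,0,70,0,0,0.6,0,0,0,70,0,0,0.4,0,0,0,70,0,0,0.15,0,0,0,70,0,0,0,0,0,0,70,0,0,0,0,0,0,70]'

```text
t: 25.25
tool_pos: [0.5544, -0.2183, 0.0299]
orientation: [2.787, 1.448, 0.001]
force: [-0.3, 0.2, 0.0]
opening: 0.0657
gripper_force: 0.0
```

Request:
apply_moves --steps '[0,0,0,0,0,0,0,0,0,0,0,0,0,0,0,0,0,0,0,0,0,0,0,0,0,0,0,0,0,0,0,0,0,0,0,0,0,0,0,0,0,0,0,0,0,0,0,0,0,0,0,0,0,0,0,0]'

```text
t: 25.92
tool_pos: [0.5537, -0.2185, 0.0289]
orientation: [2.788, 1.448, 0.0]
force: [0.1, 0.4, 0.2]
opening: 0.0258
gripper_force: 15.0
```

Request:
apply_moves --steps '[0,0,-0.5,0,0,0,0,0,0,-0.6,0,0,0,0,0,0,-0.4,0,0,0.97,0,0,0,-0.4,0,0,0.97,0,0,0,-0.4,0,0,0.97,0,0,0,-0.4,0,0,0.97,0,0,0,-0.4,0,0,0.97,0,0,0,-0.4,0,0,0.97,0,0,0,-0.4,0,0,0.97,0,0,0,-0.4,0,0,0.97,0,0,0,-0.4,0,0,0.97,0,0,0,-0.4,0,0,0.97,0]'

```text
t: 26.92
tool_pos: [0.5535, -0.2183, 0.1822]
orientation: [-3.14, 0.099, 0.001]
force: [-0.6, -0.6, -0.8]
opening: 0.0261
gripper_force: 15.0
```

```bash
python3 - <<'E'
from h import *
go(.5225,.2292,.0229,-93.2)
E
```

```text
t 26.92 pos [ 0.5535 -0.2183  0.1822] yaw -93.6 tilt [-0.0004  0.0002] open 0.0261 F [-0.6 -0.6 -0.8] g 15.0 q6 1.17
az units -0.07 shift after turn [ -1.86 -14.84   5.31] shift before turn [ -1.97 -14.82   5.31]
```

Request:
apply_moves --steps '[-0.12,-0.98,0,0,0,-0.07,0,-0.12,-0.98,0,0,0,0,0,-0.12,-0.98,0,0,0,0,0,-0.12,-0.98,0,0,0,0,0,-0.12,-0.98,0,0,0,0,0,-0.12,-0.98,0,0,0,0,0,-0.12,-0.98,0,0,0,0,0,-0.12,-0.98,0,0,0,0,0,-0.12,-0.98,0,0,0,0,0,-0.12,-0.98,0,0,0,0,0,-0.12,-0.98,0,0,0,0,0,-0.12,-0.98,0,0,0,0,0]'

```text
t: 27.92
tool_pos: [0.5281, 0.1375, 0.1818]
orientation: [3.141, -0.08, -0.0]
force: [0.4, -0.6, -1.0]
opening: 0.026
gripper_force: 15.0
```

Request:
apply_moves --steps '[-0.12,-0.98,0,0,0,0,0,-0.12,-0.98,0,0,0,0,0,-0.18,-0.9,0,0,0,0,0,0,-0.22,0,0,0,0,0,0,0,0,0,0,0,0,0,0,0,0,0,0,0,0,0,0,0,0,0,0]'

```text
t: 28.5
tool_pos: [0.5208, 0.2278, 0.1817]
orientation: [3.14, -0.081, -0.0]
force: [-0.8, 0.3, -1.2]
opening: 0.0257
gripper_force: 15.0
```

```bash
python3 - <<'E'
from h import *
go(.5225,.2292,.0229,-93.2)
E
```

```text
t 28.5 pos [0.5208 0.2278 0.1817] yaw -92.9 tilt [-0.0002 -0.0006] open 0.0257 F [-0.8  0.3 -1.2] g 15.0 q6 1.94
az units 0.04 shift after turn [ 0.05 -0.05  5.29] shift before turn [ 0.05 -0.05  5.29]
```

Request:
apply_moves --steps '[0.05,-0.05,0.6,0,0,0,0,0,0,0.8,0,0,0,0,0,0,0.8,0,0,0,0,0,0,0.8,0,0,0,0,0,0,0.7,0,0,0,0,0,0,0.6,0,0,0,0,0,0,0.4,0,0,0,0,0,0,0.3,0,0,0,0,0,0,0.15,0,0,0,0,0,0,0.08,0,0,0,0,0,0,0.03,0,0,0,0,0,0,0,0,0,0,0]'

```text
t: 29.5
tool_pos: [0.5229, 0.2306, 0.0249]
orientation: [-3.14, 0.079, -0.002]
force: [0.4, 0.9, 0.5]
opening: 0.0258
gripper_force: 15.0
```

Request:
apply_moves --steps '[0,0,0.03,0,0,0,0,0,0,0,0,0,0,0,0,0,0,0,0,0,0,0,0,0,0,0,0,0]'

```text
t: 29.83
tool_pos: [0.5224, 0.2306, 0.0235]
orientation: [-3.14, 0.079, -0.001]
force: [0.9, 0.2, -0.2]
opening: 0.0264
gripper_force: 15.0
```

Request:
apply_moves --steps '[0,0,0.03,0,0,0,0,0,0,0,0,0,0,0,0,0,0,0,0,0,0,0,0,0,0,0,0,0]'

```text
t: 30.17
tool_pos: [0.5227, 0.2307, 0.0228]
orientation: [-3.14, 0.079, -0.002]
force: [-1.1, 0.8, 5.3]
opening: 0.026
gripper_force: 15.0
```

Contact at 5 N. Releasing and heading back for the dropper.

Request:
apply_moves --steps '[0,0,0,0,0,0,40,0,0,0,0,0,0,55,0,0,0,0,0,0,70,0,0,0,0,0,0,70,0,0,0,0,0,0,70,0,0,0,0,0,0,70,0,0,-0.6,0,0,0,70,0,0,-0.8,0,0,0,70,0,0,-1,0,0,0,70,0,0,-1,0,0,0,70,0,0,-0.6,0,0,-0.97,70,0,0,-0.6,0,0,-0.97,70]'

```text
t: 31.17
tool_pos: [0.5228, 0.2306, 0.1623]
orientation: [-3.131, -0.246, -0.003]
force: [-0.0, 0.1, -0.4]
opening: 0.0645
gripper_force: 0.0
```

Request:
apply_moves --steps '[0,0,-0.5,0,0,-0.97,70,0,0,0,0,0,-0.97,70,0,0,0,0,0,-0.97,70,0,0,0,0,0,-0.97,70,0,0,0,0,0,-0.97,70,0,0,0,0,0,-0.97,70,0,0,0,0,0,-0.97,70,0,0,0,0,0,-0.9,70,0,0,0,0,0,0,70,0,0,0,0,0,0,70]'

```text
t: 32.0
tool_pos: [0.5222, 0.2304, 0.1752]
orientation: [-2.79, -1.444, 0.0]
force: [-0.5, 1.7, -0.1]
opening: 0.065
gripper_force: 0.0
```

```bash
python3 - <<'E'
from h import *
go(.521,-.2625,.17,-35)
E
```

```text
t 32.0 pos [0.5222 0.2304 0.1752] yaw -35.3 tilt [-0.0001 -0.    ] open 0.065 F [-0.5  1.7 -0.1] g 0.0 q6 0.94
az units -0.05 shift after turn [-13.48   9.39   0.17] shift before turn [-13.44   9.46   0.17]
```

Request:
apply_moves --steps '[-0.96,0.67,0,0,0,0,70,-0.96,0.67,0,0,0,0,70,-0.96,0.67,0,0,0,0,70,-0.96,0.67,0,0,0,0,70,-0.96,0.67,0,0,0,0,70,-0.96,0.67,0,0,0,0,70,-0.96,0.67,0,0,0,0,70,-0.96,0.67,0,0,0,0,70,-0.96,0.67,0,0,0,0,70,-0.96,0.67,0,0,0,0,70,-0.96,0.67,0,0,0,0,70,-0.96,0.67,0,0,0,0,70]'

```text
t: 33.0
tool_pos: [0.5204, -0.1928, 0.1754]
orientation: [2.791, 1.442, 0.0]
force: [0.1, -0.6, 0.1]
opening: 0.0654
gripper_force: 0.0
```

Request:
apply_moves --steps '[-0.96,0.7,0,0,0,0,70,-0.96,0.7,0,0,0,0,70,0,0,0,0,0,0,70,0,0,0,0,0,0,70,0,0,0,0,0,0,70]'

```text
t: 33.42
tool_pos: [0.5218, -0.262, 0.175]
orientation: [-2.789, -1.444, -0.0]
force: [-0.4, 0.2, 0.0]
opening: 0.065
gripper_force: 0.0
```

```bash
python3 - <<'E'
from red import *
go(.521,-.2625,.028,-35); w=reds(.071)
v=np.hstack([cv2.resize(w[160:320,200:360],(400,400)),cv2.resize(snap('scene')[130:250,290:410],(400,400))])
cv2.imwrite('pics/d1.png',cv2.cvtColor(v,cv2.COLOR_RGB2BGR))
E
```

```text
t 33.42 pos [ 0.5218 -0.262   0.175 ] yaw -35.3 tilt [-0.0004  0.0007] open 0.065 F [-0.4  0.2  0. ] g 0.0 q6 0.06
az units -0.05 shift after turn [-0.03 -0.01  4.9 ] shift before turn [-0.03 -0.01  4.9 ]
[269 191  19  22 338] [278.1 201.2] [ 0.5207 -0.2615  0.071 ]
```

View pics/d1.png

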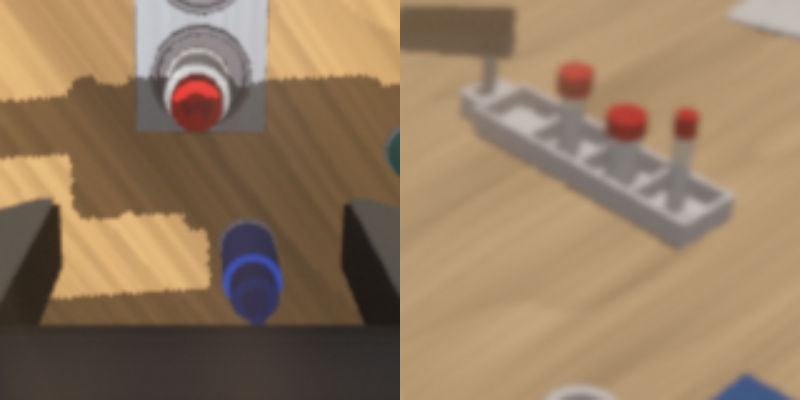

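The red dropper at crop (197,103) is centred between the fingers. The blue look-alike at (252,270) stays about 90 mm away. The rack holds hex, wide and slim upright, with the compartment by the post still empty.

Request:
apply_moves --steps '[0,0,0.6,0,0,0,70,0,0,0.8,0,0,0,70,0,0,0.8,0,0,0,70,0,0,0.8,0,0,0,70,0,0,0.8,0,0,0,70,0,0,0.6,0,0,0,70,0,0,0.4,0,0,0,70,0,0,0.1,0,0,0,70,0,0,0,0,0,0,70,0,0,0,0,0,0,70]'

```text
t: 34.35
tool_pos: [0.5228, -0.2623, 0.0295]
orientation: [2.787, 1.448, 0.001]
force: [-0.3, 0.2, 0.4]
opening: 0.065
gripper_force: 0.0
```

Request:
apply_moves --steps '[0,0,0,0,0,0,0,0,0,0,0,0,0,0,0,0,0,0,0,0,0,0,0,0,0,0,0,0,0,0,0,0,0,0,0,0,0,0,0,0,0,0,0,0,0,0,0,0,0,0,0,0,0,0,0,0]'

```text
t: 35.02
tool_pos: [0.5219, -0.2623, 0.0282]
orientation: [-2.788, -1.448, 0.0]
force: [-0.3, -0.0, -0.2]
opening: 0.0211
gripper_force: 14.9
```

Request:
apply_moves --steps '[0,0,-0.5,0,0,0,0,0,0,-0.6,0,0,0,0,0,0,-0.4,0,0,0.97,0,0,0,-0.4,0,0,0.97,0,0,0,-0.4,0,0,0.97,0,0,0,-0.4,0,0,0.97,0,0,0,-0.4,0,0,0.97,0,0,0,-0.4,0,0,0.97,0,0,0,-0.4,0,0,0.97,0,0,0,-0.4,0,0,0.97,0,0,0,-0.4,0,0,0.97,0,0,0,-0.4,0,0,0.97,0]'

```text
t: 36.02
tool_pos: [0.5218, -0.2622, 0.1816]
orientation: [-3.14, 0.099, 0.0]
force: [-0.0, -0.5, -0.2]
opening: 0.0214
gripper_force: 14.9
```

```bash
python3 - <<'E'
from h import *
go(.4690,.2325,.0222,-93.2)
E
```

```text
t 36.02 pos [ 0.5218 -0.2622  0.1816] yaw -93.6 tilt [-0.0003  0.0002] open 0.0214 F [-0.  -0.5 -0.2] g 14.9 q6 1.08
az units -0.07 shift after turn [ -2.68 -16.36   5.32] shift before turn [ -2.79 -16.35   5.32]
```

Request:
apply_moves --steps '[-0.16,-0.98,0,0,0,-0.07,0,-0.16,-0.98,0,0,0,0,0,-0.16,-0.98,0,0,0,0,0,-0.16,-0.98,0,0,0,0,0,-0.16,-0.98,0,0,0,0,0,-0.16,-0.98,0,0,0,0,0,-0.16,-0.98,0,0,0,0,0,-0.16,-0.98,0,0,0,0,0,-0.16,-0.98,0,0,0,0,0,-0.16,-0.98,0,0,0,0,0,-0.16,-0.98,0,0,0,0,0,-0.16,-0.98,0,0,0,0,0]'

```text
t: 37.02
tool_pos: [0.482, 0.0944, 0.1813]
orientation: [-3.141, 0.08, -0.0]
force: [0.6, 0.7, 0.0]
opening: 0.0216
gripper_force: 14.9
```

Request:
apply_moves --steps '[-0.16,-0.98,0,0,0,0,0,-0.16,-0.98,0,0,0,0,0,-0.16,-0.98,0,0,0,0,0,-0.16,-0.98,0,0,0,0,0,-0.1,-0.68,0,0,0,0,0,0,0,0,0,0,0,0,0,0,0,0,0,0,0,0,0,0,0,0,0,0]'

```text
t: 37.68
tool_pos: [0.4672, 0.2314, 0.181]
orientation: [3.14, -0.079, -0.001]
force: [0.6, -0.8, -0.6]
opening: 0.0216
gripper_force: 15.0
```

```bash
python3 - <<'E'
from h import *
go(.4690,.2325,.0222,-93.2)
E
```

```text
t 37.68 pos [0.4672 0.2314 0.181 ] yaw -92.9 tilt [-0.0004 -0.0006] open 0.0216 F [ 0.6 -0.8 -0.6] g 15.0 q6 1.98
az units 0.05 shift after turn [ 0.06 -0.04  5.29] shift before turn [ 0.06 -0.04  5.29]
```

Request:
apply_moves --steps '[0.06,-0.04,0.6,0,0,0,0,0,0,0.8,0,0,0,0,0,0,0.8,0,0,0,0,0,0,0.8,0,0,0,0,0,0,0.7,0,0,0,0,0,0,0.6,0,0,0,0,0,0,0.4,0,0,0,0,0,0,0.3,0,0,0,0,0,0,0.15,0,0,0,0,0,0,0.08,0,0,0,0,0,0,0.03,0,0,0,0,0,0,0,0,0,0,0]'

```text
t: 38.68
tool_pos: [0.4698, 0.2333, 0.0242]
orientation: [-3.14, 0.079, -0.002]
force: [-0.9, -0.2, -0.6]
opening: 0.0216
gripper_force: 15.0
```

Request:
apply_moves --steps '[0,0,0.03,0,0,0,0,0,0,0.02,0,0,0,0,0,0,0,0,0,0,0,0,0,0,0,0,0,0]'

```text
t: 39.02
tool_pos: [0.4693, 0.2332, 0.0222]
orientation: [-3.14, 0.079, -0.001]
force: [-0.3, 0.6, -0.7]
opening: 0.0215
gripper_force: 15.0
```

Request:
apply_moves --steps '[0,0,0.02,0,0,0,0,0,0,0,0,0,0,0,0,0,0,0,0,0,0,0,0,0,0,0,0,0]'

```text
t: 39.35
tool_pos: [0.4697, 0.2334, 0.022]
orientation: [-3.14, 0.079, -0.002]
force: [0.0, -0.2, 5.7]
opening: 0.0217
gripper_force: 15.0
```

Contact. Releasing, lifting and moving clear for a final look.

Request:
apply_moves --steps '[0,0,0,0,0,0,35,0,0,0,0,0,0,50,0,0,0,0,0,0,70,0,0,0,0,0,0,70,0,0,0,0,0,0,70,0,0,0,0,0,0,70,0,0,-0.6,0,0,0,70,0,0,-0.8,0,0,0,70,0,0,-1,0,0,0,70,0,0,-1,0,0,0,70,0,0,-1,0,0,0,70,0,0,-1,0,0,0,70]'

```text
t: 40.35
tool_pos: [0.4688, 0.233, 0.1847]
orientation: [3.141, -0.079, -0.0]
force: [1.5, 0.7, -0.5]
opening: 0.0654
gripper_force: 0.0
```

Request:
apply_moves --steps '[0,1,-0.5,0,0,0,70,0,1,0,0,0,0,70,0,1,0,0,0,0,70,0,1,0,0,0,0,70,0,1,0,0,0,0,70,0,1,0,0,0,0,70,0,0,0,0,0,0,70,0,0,0,0,0,0,70]'

```text
t: 41.02
tool_pos: [0.46, 0.0521, 0.1984]
orientation: [-3.14, 0.084, -0.0]
force: [0.6, 0.6, -0.2]
opening: 0.065
gripper_force: 0.0
```

```bash
python3 - <<'E'
from h import *
t=snap('top'); s=snap('scene')
v=np.hstack([cv2.resize(t[140:290,90:240],(400,400)),cv2.resize(s[130:250,290:410],(400,400))])
cv2.imwrite('pics/f1.png',cv2.cvtColor(v,cv2.COLOR_RGB2BGR)); print(robot.read_state()['force'])
E
```

```text
[ 0.09897874  0.30860084 -0.0476283 ]
```

View pics/f1.png

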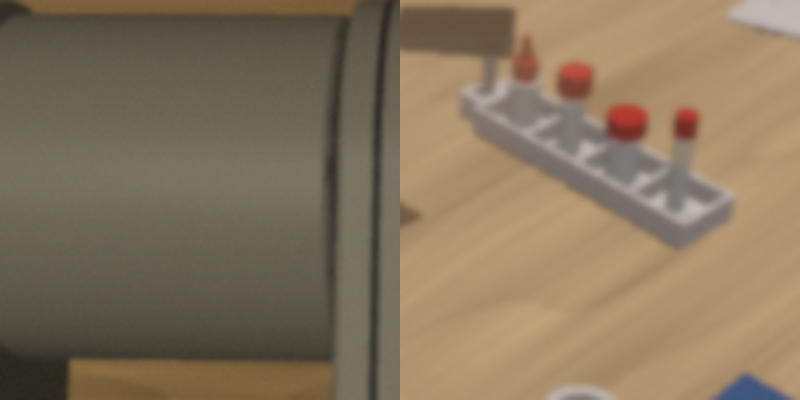

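The scene view shows all four upright in their compartments: dropper next to the post at (525,80), then hex (575,95), wide (627,140) and slim (685,150). The arm blocks the top view, but the robot is clear of everything, so I'm handing the job in.

```bash
python3 -c "
from plant import robot
print(robot.close_job())"
```

```text
the job is handed in; nothing more can be done
None
```

All four containers stand upright in the rack in reverse order (slim farthest from the rack's post, then wide, hex, and dropper nearest it), and the job was handed in at about 41 s; the last check was from the scene camera only, since the arm blocked the top view.

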